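# Hold the waste bin's lid open with its lever

## Robot

A 6-joint arm with a two-finger parallel gripper is mounted at the origin on the work surface. World frame = base frame: x ahead of the robot, y to its left, z up, the work surface at z = 0. Lengths are in mm, angles in rad, forces in N, time in s.
With the tool pointing down it reaches from about 250 to 775 mm from the base axis. Payload 4 kg.
Tool frame: the origin (TCP) lies on the centre line of the jaws, within the pads' length; the fingertips stand 22 mm ahead of it and the grasp point (between the pads) lies 3 mm ahead of it (ctrl.tips_ahead is the distance from the TCP to the fingertips, in mm); z points along the fingers, y is the line along which they close (so a half turn about z gives the same grasp; the last joint's range is limited). The gripper opens to 85 mm and grips with 20 to 120 N. Pads are 22 mm wide; open, the fingers measure 114 mm over their backs; the gripper's body (76 mm by 85 mm) begins 54 mm behind the grasp point. The pads swing forward as they close: fully open they stand 13 mm farther back than shut.
Start: joints at [-1.246, 0.087, 1.371, -0, 1.684, -0.103], TCP at [228.177, -500.451, 253.341] pointing down, gripper open.
Joint ranges: [-3.1, 3.1], [-0.76, 2.03], [0.27, 2.55], [-1.08, 4.22], [0.17, 2.65], [-2.57, 2.57]. Speed limits (rad/s): [2.79, 2.79, 3.14, 3.14, 3.14, 3.14].

## Interface

Orientations are given as a rotation vector (axis times angle).
In Python, from bench import ctrl gives the robot as it stands. The module is installed in compiled form; this text tells all that it offers.
- The arm moves only by the tool send_rows, never from a script. Its argument "steps" is a list of rows, each an object with "grip": the gripper command: -1 is shut, 1 is fully open, values between are in proportion; "linear": the shift along the tool's x, y, z in cm, a list of three; "dr": the turn, a rotation vector about the tool's x, y, z in degrees, a list of three. A call has 1 to 12 rows; each row is the pose to reach, as a shift and turn from the pose commanded when the call began, along the tool's axes at that moment; what a row does not reach only later rows make up. A row lasts 1/8 s, in which the tool goes at most 62.5 mm and 10.7 degrees, less where a joint would pass 70% of its speed; a pose out of reach is approached as far as the arm can. A call with a gripper value outside its range is refused whole. The fingers move at their own pace and stop on an object; "newtons" is the grip in N (left out, the last holds). Time passes only in rows, so rows that repeat a pose let the fingers close. It gives the time, the measured TCP pose, the force, the opening and the grip force at its end, in the units of the state.
- ctrl.get_obs(): the state, without advancing time (a new reading comes with each control period).
- ctrl.get_image(name): name is "scene" or "top" or "wrist"; returns a dict with "image" (480x640x3 uint8, red, green, blue), "intrinsics" (3x3 intrinsics, pixels), "R" (3x3) and "t" (3): a world point X has camera coordinates R X + t; the wrist camera has in their place "mount" (4x4, takes a point from camera to tool coordinates, whose origin is the TCP and whose axes are the flange's). Camera axes: x right, y down, z forward; pixel columns grow to the right and rows downward; lengths in mm; the calibration is good to about 2 mm. A picture is of the moment at which its call begins: read the wrist's pose just before it. There is no depth.
- ctrl.job_done(): hands the job in; it is judged then, once.
Trained networks look in a picture, given as the dict that the camera call returned (one of the last four; its "shot" number tells which), for a name from the list of things; names that differ only in an ending like _2 or _b are one class to them, and where a whole thing is asked for, a point or a joint stands for the part that bears it (a point fixed in the world has none). Each returns a list of dicts, best first, with "p" (0 to 1); they miss things now and then, are a little off and sometimes report something else, mostly with a low value. They report only what shows in the picture. A call takes as long as a camera call.
- ctrl.spot_in(picture, thing): "at" ([x, y, z] in mm, in the coordinates of the camera as it stood for that picture, good to about 4 mm: the middle of the surface that is visible of it).
- ctrl.spot_point(picture, thing): "at" ([x, y, z] in mm, in the coordinates of the camera as it stood for that picture, good to about 4 mm: a listed point, or the origin of a listed thing).
The state is a dict: "time": time; "joint_positions": joint angles; "qd": joint speeds; "effort": joint torques, N m; "eef_pos": TCP position; "ee_rot": TCP orientation; "wrist_force": force on the tool from outside, world axes, zero at the start; "torque": the same for the moment, N m; "gripper_width": finger opening in mm; "finger_force": force on a finger pad.
Only numpy, scipy, OpenCV 4.12 (cv2) and the standard library are available. Lean on these libraries where they do the work, as an engineer would, in place of code of your own. Each camera call takes 0.05 s, during which the arm holds its last target. There are 200 camera calls.

## Task

Gloved colleagues want to drop used test cassettes into the small waste bin. With the fingertips push the knob of the bin's sliding bolt fully back, away from the lid, then press the rubber pad at the long end of the lever all the way down so that the short end raises the heavy steel lid, and finish while still holding the lever down. Do not touch the lid itself, and do not knock the bottle, jar, tape roll or cassette about or pick them up.

Things in the scene. Friction and masses are not known exactly. Their poses are not given: they have to be found in the camera images.
- bin: White steel waste bin, fixed to the table, with its mechanism on one base plate. Origin: on the table below the lever's pivot; z up, +y from the pivot to the bin, -y along the lever's long end. In this frame the walls span x -90..90, y 80..260 mm, rim 130 mm up; the bolt's support spans x -81..-43, y -13..37 mm, top 152 mm up. Only bolt, lever and lid move.
- bolt (a joint): Flat sliding bolt beside the lever, in m: 0 = fully home, its tongue over the lid by 20 mm, locking it; 0.040 = fully drawn back (end stop). It slides in the bin's -y direction, away from the lid, with about 1.5 N of friction, and stays where it is left. It starts between 0 and 0.008.
- bolt_knob (a point): Centre of the top of the bolt's knob, an upright steel pin 14 mm in diameter, 45 mm tall above the flat bolt; its top is 192.5 mm above the table. In the bin frame it is at x -62 mm, y 3 mm minus the bolt's joint value. With the bolt home the lid's edge is 50 mm away (towards +y); the lid's top is 54 mm below the knob's top.
- lever (a joint): Lever, in rad: 0 = at rest, long end (to the bin's -y) 0.35 rad above level; 0.70 = all the way down at its stop, 0.35 rad below level. Bar 22 mm wide, 8 mm thick; a roller on the short end, 65 mm from the pivot, lies under the lid's edge, so the lid pushes the long end back up when let go. Pressing takes 4 to 9 N at the pad. With the bolt home it jams at 0.03 to 0.06 rad.
- lever_pivot (a point): Centre of the lever's pivot, 142.8 mm above the table over the bin's origin. The lever turns about the bin's x axis here, in a fixed fork 50 mm wide (along x) whose top is 153 mm above the table.
- lever_pad (a point): Centre of the upper face of the black rubber pad (50 mm wide, 60 mm along the lever) at the lever's long end. It lies 190 mm from the pivot along the lever and 8 mm above the bar's centre line. It is about 215 mm above the table at rest and 85 mm when the lever is all the way down; the pad tilts with the lever.
- lid (a joint): Heavy steel lid (184 x 207 mm, 8 mm thick, with a 140 x 120 x 10 mm dark doubling plate on top, 3 to 5 kg in all) hinged along the bin's far edge (y 263 mm, 130 mm up). 0 = shut and level, about 0.22 rad when the lever is all the way down. It falls shut when the lever is let go.
- lid_edge (a point): Middle of the lid's free upper edge, over the lever's short end; 138 mm above the table when shut, about 45 mm higher when the lever is all the way down. Not to be touched.
- flask: Loose blue bottle with a black cap, 68 mm in diameter, 200 mm tall, standing; origin at the centre of its underside. Leave it alone.
- specimen_jar: Loose clear jar with a white cap, 60 mm in diameter, 75 mm tall, standing; origin at the centre of its underside. Leave it alone.
- tape: Loose roll of brown tape, 90 mm in diameter, 24 mm tall, lying flat; origin at the centre of its underside. Leave it alone.
- cassette: Loose white test cassette, 70 x 20 x 6 mm, lying flat; origin at the centre of its underside. Leave it alone.

How it is judged (in metres and radians):
On the way, in this order (a step that is already met when the one before it is completed fails the run):
1. the bolt is pushed fully back, the lid still shut (value of joint bolt above 0.033 m and value of joint lid below 0.02 rad), for 0.2 s.
2. the lever is pressed all the way down by the fingers and the lid is up (value of joint lever above 0.62 rad and value of joint lid above 0.18 rad and contact force between the fingers and lever above 0.5 N), for 0.2 s.
At the end, for the whole second after the job is handed in: The bolt is drawn back by more than 33 of its 40 mm, the fingers still press the lever (more than 0.5 N) and hold it still at more than 0.62 of its 0.70 rad, so that the lid stands open by more than 0.18 rad; the four bystanders are within 20 mm of where they started (all of step 2 and value of joint bolt above 0.033 m and velocity of joint lever between -0.1 and 0.1 rad/s and distance of each of flask, specimen_jar, tape, cassette from where it was at the start of the episode below 0.02 m); the arm keeps its last pose, push and grip.
It fails at once if the robot touches the lid (contact force between any of the fingers, the arm and lid above 0.5 N).
It fails at once if a bystander is lifted, knocked over or moved by more than 20 mm (distance of any of flask, specimen_jar, tape, cassette from where it was at the start of the episode above 0.02 m or angle between any of flask, specimen_jar, tape, cassette's own z axis and vertical above 0.4 rad).
It also fails if it takes over 40 s, if anything falls off the work surface, if the arm or the gripper's body presses on something with over 40 N, if the wrist force passes 120 N, or if a joint passes its speed limit or range.

## Working session

There is one attempt and no reset: what is moved stays moved. The work goes in short steps, Python scripts to look and compute and a tool call to move; the robot and the scene stay as the last step left them, time stands still between calls to the robot, and variables do not carry over. Pictures are saved under pics/ and viewed, at most 10 in all, crops included, and the job is handed in when it is done.

Besides the shell and the picture viewer there is one more tool, called after "Emit:" as a command line: name --argument value ..., lists and objects as JSON in quotes. send_rows: Moves the arm, as the interface text tells. Its arguments: {"type":"object","properties":{"steps":{"type":"array"},"newtons":{"type":"number"}},"required":["steps"]}

```bash
mkdir -p pics; cat > h.py <<'E'
import numpy as np, cv2
from scipy.spatial.transform import Rotation as Ro
from bench import ctrl
def world(pic,at): return pic["R"].T@(np.array(at)-pic["t"])
E
python3 - <<'E'
from h import *
np.set_printoptions(precision=1,suppress=True)
o=ctrl.get_obs(); print(o["time"],o["eef_pos"],o["ee_rot"],ctrl.tips_ahead)
for n in ["scene","top"]:
    p=ctrl.get_image(n); p["R"]=np.array(p["R"]);p["t"]=np.array(p["t"])
    cv2.imwrite(f"pics/{n}0.png",p["image"][...,::-1])
    for th in ["bin","bolt_knob","lever_pivot","lever_pad","lid_edge","flask","specimen_jar","tape","cassette"]:
        r=ctrl.spot_point(p,th)
        print(n,th,[(round(d["p"],2),world(p,d["at"])) for d in r[:2]])
E
```

```text
0.0 [ 228.  -500.   252.2] [-3.1 -0.7  0. ] 22.0
scene bin [(0.85, array([595.6,  42.5,   2.5]))]
scene bolt_knob [(0.89, array([541.2,  16.9, 190.7]))]
scene lever_pivot [(0.76, array([595.5,  41.4, 144. ]))]
scene lever_pad [(0.59, array([ 662.2, -120.7,  215.5]))]
scene lid_edge [(0.34, array([594.6,  40.7, 143.1]))]
scene flask []
scene specimen_jar [(0.57, array([777.1,  20.3,  -1.8])), (0.57, array([541.7,  16.6, 193.9]))]
scene tape [(0.81, array([ 495. , -109.2,   -5.2]))]
scene cassette []
top bin [(0.68, array([595. ,  40.7,   1.6]))]
top bolt_knob [(0.72, array([536.8,  16.1, 189.7])), (0.68, array([588.5,  38.5, 139.9]))]
top lever_pivot [(0.88, array([591.5,  43.3, 143.9]))]
top lever_pad []
top lid_edge [(0.63, array([575. ,  87.5, 141.3]))]
top flask [(0.6, array([733.4, 150.5,  -0.8]))]
top specimen_jar [(0.73, array([773.2,  18.7,   1.1])), (0.51, array([597.2,  42.1,   2.9]))]
top tape [(0.73, array([ 496. , -112.8,    3. ]))]
top cassette [(0.77, array([426.7,  43.1,  -3. ]))]
```

View pics/scene0.png

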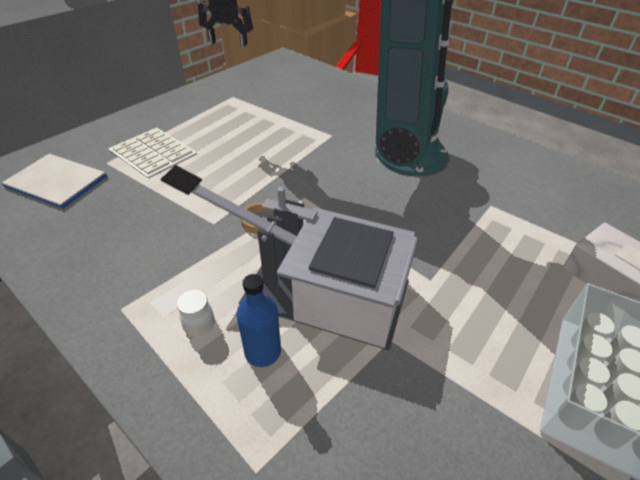

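View pics/top0.png

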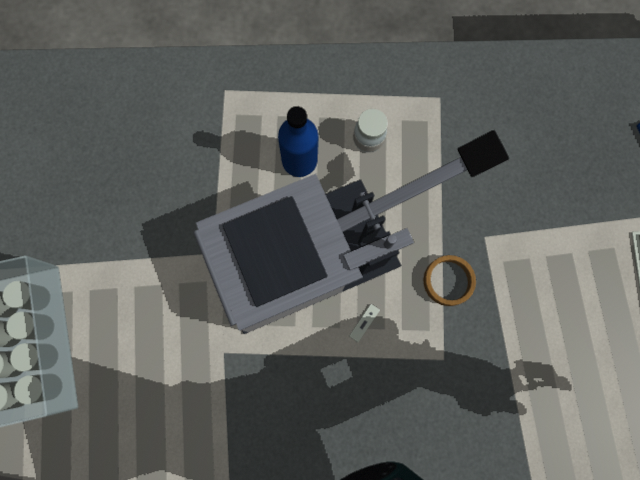

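The pictures agree with the networks: in the top view the knob is near (389,240), the pad (484,152), the tape (450,280) and the cassette (366,322). The lever points to world +x, −y. Next I work out the moves.

```bash
cat >> h.py <<'E'
np.set_printoptions(precision=2,suppress=True)
P=np.array([593.8,42.0,0]); yb=np.array([-0.383,0.924,0]); yb/=np.linalg.norm(yb); xb=np.array([yb[1],-yb[0],0])
def B(x,y,z): return P+x*xb+y*yb+np.array([0,0,z])
def tool():
    o=ctrl.get_obs(); return o,np.array(o["eef_pos"]),Ro.from_rotvec(o["ee_rot"])
def go(w): # shift in tool axes, cm
    o,p,R=tool(); return R.inv().apply(np.array(w)-p)/10
E
python3 - <<'E'
from h import *
o,p,R=tool(); M=R.as_matrix(); print("x axis",M[:,0],"y",M[:,1],"z",M[:,2])
yaw=lambda v:np.degrees(np.arctan2(v[1],v[0]))
print(yaw(M[:,0]),yaw(yb),yaw(xb))
for y in (1,-1):
    x=-yb*y; T=np.c_[x,np.cross([0,0,-1],x),[0,0,-1]]
    print("dr",np.degrees((R.inv()*Ro.from_matrix(T)).as_rotvec()))
for w in (B(-61,23,350),B(-61,23,190)): print(w,go(w))
E
```

```text
x axis [0.91 0.41 0.  ] y [ 0.41 -0.91  0.  ] z [ 0. -0. -1.]
24.509737985572265 112.5141126488175 22.514112648817505
dr [ 0.   -0.01 92.  ]
dr [  0.01   0.   -88.  ]
[528.64  39.89 350.  ] [ 49.75 -36.7   -9.67]
[528.64  39.89 190.  ] [ 49.75 -36.7    6.33]
```

Emit:
send_rows --steps '[{"grip": -1, "linear": [2, -1, -6], "dr": [0, 0, -8]}, {"grip": -1, "linear": [6, -4, -9.7], "dr": [0, 0, -16]}, {"grip": -1, "linear": [10.5, -7.5, -9.7], "dr": [0, 0, -26]}, {"grip": -1, "linear": [15, -11, -9.7], "dr": [0, 0, -36]}, {"grip": -1, "linear": [20, -14.5, -9.7], "dr": [0, 0, -46]}, {"grip": -1, "linear": [25, -18, -9.7], "dr": [0, 0, -56]}, {"grip": -1, "linear": [30, -22, -9.7], "dr": [0, 0, -66]}, {"grip": -1, "linear": [35, -25.5, -9.7], "dr": [0, 0, -76]}, {"grip": -1, "linear": [40, -29.5, -9.7], "dr": [0, 0, -86]}, {"grip": -1, "linear": [45, -33, -9.7], "dr": [0, 0, -88]}, {"grip": -1, "linear": [49.7, -36.7, -9.7], "dr": [0, 0, -88]}, {"grip": -1, "linear": [49.7, -36.7, -9.7], "dr": [0, 0, -88]}]'

```text
time: 2.5
eef_pos: [529.0, 43.3, 349.1]
ee_rot: [-1.736, -2.616, 0.0]
wrist_force: [-0.0, 0.1, 0.2]
gripper_width: -0.1
finger_force: 0.0
```

```bash
python3 - <<'E'
from h import *
for _ in range(2):
    o,p,R=tool(); pic=ctrl.get_image("wrist"); m=np.array(pic["mount"])
    for th in ["bolt_knob","lever_pad","lever_pivot","lid_edge"]:
        for d in ctrl.spot_point(pic,th)[:2]:
            c=m[:3,:3]@np.array(d["at"])+m[:3,3]; w=R.apply(c)+p
            e=w-P; print(th,round(d["p"],2),w,"bin",e@xb,e@yb)
cv2.imwrite("pics/w1.png",pic["image"][...,::-1])
print(o["time"],p,R.as_matrix()[:,0],o["gripper_width"],o["wrist_force"])
for w in (B(-61,23,190),): print(go(w))
E
```

```text
bolt_knob 0.62 [536.77  15.7  192.77] bin -62.755026399533584 -2.4604570335647957
lever_pivot 0.81 [595.75  46.88 143.85] bin 3.6718674888388696 3.7598409957435175
lever_pivot 0.23 [730.98 150.11  -2.91] bin 168.12102527330106 47.34772321824642
lid_edge 0.91 [575.14  90.95 136.25] bin 1.509896128793702 52.36437049787647
bolt_knob 0.53 [729.8  150.2   -2.54] bin 167.07141967348076 47.87832118344743
lever_pivot 0.96 [596.17  44.39 143.47] bin 3.1016461623502782 1.3051925942051912
lid_edge 0.87 [576.83  91.75 137.14] bin 3.3761475808589534 52.45478869164369
2.75 [527.77  38.38 350.69] [-0.38  0.92 -0.  ] 0.10099787337038578 [ 0.13 -0.33 -0.25]
[ 0.08  0.1  16.06]
```

View pics/w1.png

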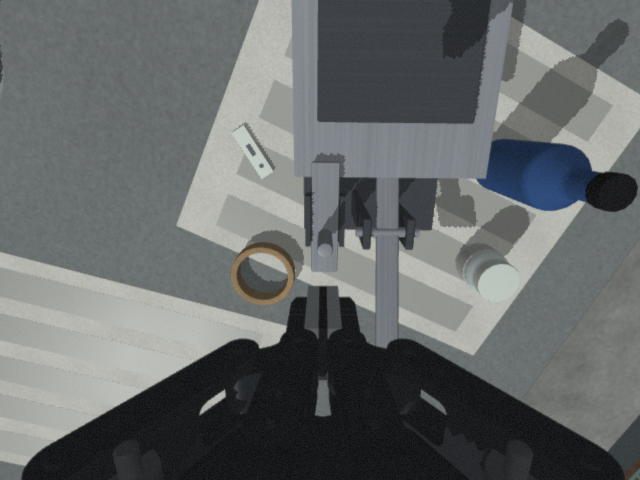

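The wrist view shows the knob at (325,245) straight ahead of the shut fingers, with about 50 mm between it and the lid edge. I'll go down on the lid side of the knob.

Emit:
send_rows --steps '[{"grip": -1, "linear": [0.3, 0, 5], "dr": [0, 0, 0]}, {"grip": -1, "linear": [0.3, 0, 10], "dr": [0, 0, 0]}, {"grip": -1, "linear": [0.3, 0, 14], "dr": [0, 0, 0]}, {"grip": -1, "linear": [0.3, 0, 16], "dr": [0, 0, 0]}, {"grip": -1, "linear": [0.3, 0, 16], "dr": [0, 0, 0]}]'

```text
time: 3.62
eef_pos: [525.7, 42.1, 188.2]
ee_rot: [-1.744, -2.609, 0.004]
wrist_force: [0.7, 0.8, 0.9]
gripper_width: 0.1
finger_force: 0.0
```

Emit:
send_rows --steps '[{"grip": -1, "linear": [-0.8, 0, 0], "dr": [0, 0, 0]}, {"grip": -1, "linear": [-1.5, 0, 0], "dr": [0, 0, 0]}, {"grip": -1, "linear": [-2.2, 0, 0], "dr": [0, 0, 0]}, {"grip": -1, "linear": [-2.9, 0, 0], "dr": [0, 0, 0]}, {"grip": -1, "linear": [-3.5, 0, 0], "dr": [0, 0, 0]}, {"grip": -1, "linear": [-3.9, 0, 0], "dr": [0, 0, 0]}, {"grip": -1, "linear": [-4.1, 0, 0], "dr": [0, 0, 0]}, {"grip": -1, "linear": [-4.1, 0, 0], "dr": [0, 0, 0]}]'

```text
time: 4.62
eef_pos: [542.7, 4.2, 190.1]
ee_rot: [1.745, 2.612, -0.001]
wrist_force: [0.4, 0.3, -0.4]
gripper_width: 0.2
finger_force: 0.0
```

```bash
python3 - <<'E'
from h import *
o,p,R=tool(); pic=ctrl.get_image("wrist"); m=np.array(pic["mount"])
cv2.imwrite("pics/w2.png",pic["image"][...,::-1])
for th in ["bolt_knob"]:
    for d in ctrl.spot_point(pic,th)[:2]:
        w=R.apply(m[:3,:3]@np.array(d["at"])+m[:3,3])+p; e=w-P; print(th,round(d["p"],2),w,"bin",e@xb,e@yb)
e=p-P; print(o["time"],p,e@xb,e@yb,o["wrist_force"])
for n in ["top","scene"]:
    t=ctrl.get_image(n); t["R"]=np.array(t["R"]);t["t"]=np.array(t["t"])
    for d in ctrl.spot_point(t,"bolt_knob")[:2]: e=world(t,d["at"])-P; print(d["p"],e@xb,e@yb,e[2])
E
```

```text
bolt_knob 0.73 [549.52 -14.26 193.33] bin -62.44470648942533 -35.02176326871648
4.625 [542.67   4.2  190.11] -61.70697546406856 -15.341951968665873 [ 0.43  0.26 -0.42]
0.44 -156.40225163493156 66.29800778054037 -1.9129384289565168
0.98 -57.15644473410217 -35.86865588381458 192.86596084190504
```

View pics/w2.png

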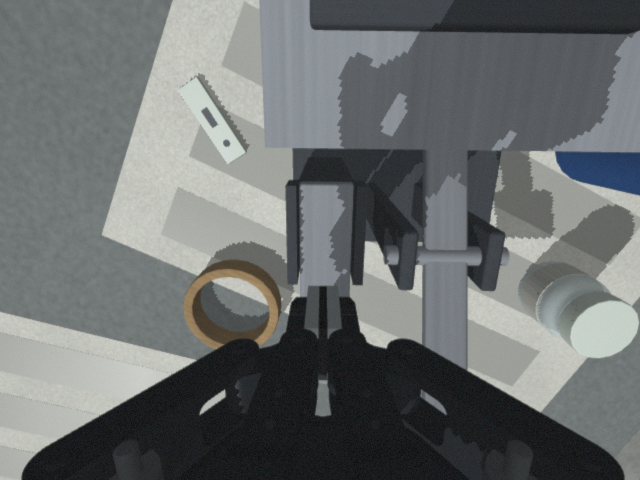

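The view shows the bolt drawn clear of the lid, its tongue at (325,185) and the lid edge at row 150. The force shows it isn't at the stop yet, so I'll push a bit further.

Emit:
send_rows --steps '[{"grip": -1, "linear": [-0.2, 0, 0], "dr": [0, 0, 0]}, {"grip": -1, "linear": [-0.4, 0, 0], "dr": [0, 0, 0]}, {"grip": -1, "linear": [-0.4, 0, 0], "dr": [0, 0, 0]}]'

```text
time: 5.3
eef_pos: [544.1, 0.8, 190.2]
ee_rot: [-1.745, -2.612, 0.0]
wrist_force: [-0.8, 1.0, -0.0]
gripper_width: -0.3
finger_force: 0.5
```

Emit:
send_rows --steps '[{"grip": -1, "linear": [-0.2, 0, 0], "dr": [0, 0, 0]}, {"grip": -1, "linear": [-0.2, 0, 0], "dr": [0, 0, 0]}]'

```text
time: 5.55
eef_pos: [544.4, 0.1, 190.2]
ee_rot: [-1.743, -2.611, -0.002]
wrist_force: [-3.0, 3.0, 1.7]
gripper_width: 0.2
finger_force: 2.4
```

Emit:
send_rows --steps '[{"grip": -1, "linear": [-0.2, 0, 0], "dr": [0, 0, 0]}, {"grip": -1, "linear": [-0.2, 0, 0], "dr": [0, 0, 0]}, {"grip": -1, "linear": [-0.2, 0, 0], "dr": [0, 0, 0]}]'

```text
time: 5.92
eef_pos: [544.5, -0.1, 190.2]
ee_rot: [-1.74, -2.609, -0.004]
wrist_force: [-4.7, 8.1, 1.5]
gripper_width: -0.3
finger_force: 4.8
```

The tool stopped moving and the force rose to about 9 N, so the bolt is at its end stop. Next I back off, rise and go over the pad.

```bash
python3 - <<'E'
from h import *
for w in (B(0,-177,290),): print(go(w))
h0=go(B(0,-177,290))
for th in np.arange(.35,-.36,-.1):
    d=190*np.cos(th)-8*np.sin(th); z=142.8+190*np.sin(th)+8*np.cos(th)
    print(round(th,2),go(B(0,-d,z+22+11*abs(np.tan(th))))-h0)
E
```

```text
[-15.64   6.13 -10.08]
0.35 [0.1  0.   4.85]
0.25 [-0.55  0.    6.76]
0.15 [-1.02  0.01  8.72]
0.05 [-1.3   0.01 10.71]
-0.05 [-1.4   0.01 12.61]
-0.15 [-1.3   0.01 14.39]
-0.25 [-1.01  0.01 16.16]
-0.35 [-0.54  0.01 17.88]
```

Emit:
send_rows --steps '[{"grip": -1, "linear": [1.0, 0, 0], "dr": [0, 0, 0]}, {"grip": -1, "linear": [1.2, 0, -4], "dr": [0, 0, 0]}, {"grip": -1, "linear": [1.2, 0, -10], "dr": [0, 0, 0]}, {"grip": -1, "linear": [-3, 1.5, -10.1], "dr": [0, 0, 0]}, {"grip": -1, "linear": [-8, 3.2, -10.1], "dr": [0, 0, 0]}, {"grip": -1, "linear": [-12.5, 5, -10.1], "dr": [0, 0, 0]}, {"grip": -1, "linear": [-15.3, 6.1, -10.1], "dr": [0, 0, 0]}, {"grip": -1, "linear": [-15.3, 6.1, -10.1], "dr": [0, 0, 0]}]'

```text
time: 6.92
eef_pos: [661.6, -123.2, 289.6]
ee_rot: [-1.749, -2.609, 0.003]
wrist_force: [-0.4, -0.4, 0.4]
gripper_width: 0.2
finger_force: 0.0
```

```bash
python3 - <<'E'
from h import *
o,p,R=tool(); e=p-P; print(o["time"],p,e@xb,e@yb,o["wrist_force"])
for n in ["top","scene"]:
    t=ctrl.get_image(n); t["R"]=np.array(t["R"]);t["t"]=np.array(t["t"])
    if n=="scene": cv2.imwrite("pics/s2.png",t["image"][...,::-1])
    for th in ["bolt_knob","lever_pad"]:
        for d in ctrl.spot_point(t,th)[:1]: e=world(t,d["at"])-P; print(n,th,d["p"],e@xb,e@yb,e[2])
E
```

```text
6.925 [ 661.62 -123.18  289.56] -0.6019431684329669 -178.5575940856601 [-0.41 -0.42  0.35]
top bolt_knob 0.77 -66.32709081504412 -35.52677138164497 187.51749669656297
top lever_pad 0.6 -0.3119334402460908 -175.79778240382905 215.63177178227255
scene bolt_knob 0.56 -61.31807782466953 -37.76208551128937 191.6635739385765
scene lever_pad 0.94 -2.1514611979943425 -179.50716433712995 213.64866219421583
```

View pics/s2.png

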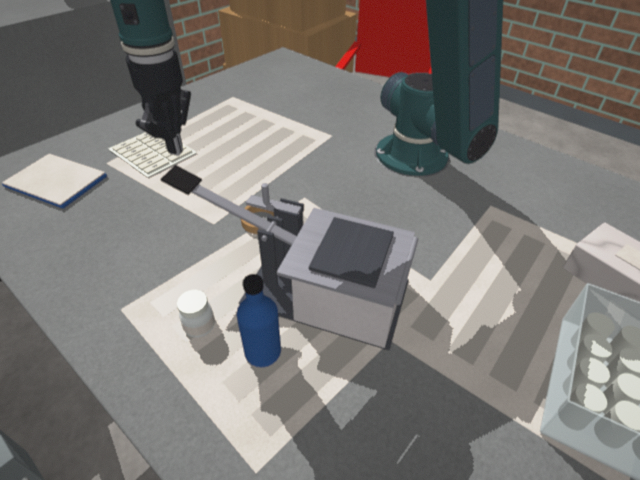

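The scene view shows the fingertips at (178,150) above the pad at (180,180), the bolt drawn back (knob near (267,195)) and the lid shut. Now I press along the arc.

Emit:
send_rows --steps '[{"grip": -1, "linear": [0.1, 0, 3.5], "dr": [0, 0, 0]}, {"grip": -1, "linear": [0.1, 0, 4.8], "dr": [0, 0, 0]}, {"grip": -1, "linear": [-0.4, 0, 6], "dr": [0, 0, 0]}, {"grip": -1, "linear": [-0.7, 0, 7.5], "dr": [0, 0, 0]}, {"grip": -1, "linear": [-0.9, 0, 8.7], "dr": [0, 0, 0]}]'

```text
time: 7.85
eef_pos: [664.0, -129.2, 206.7]
ee_rot: [1.744, 2.611, 0.0]
wrist_force: [-4.5, 0.0, 5.5]
gripper_width: -0.0
finger_force: 3.3
```

Emit:
send_rows --steps '[{"grip": -1, "linear": [-0.2, 0, 1.3], "dr": [0, 0, 0]}, {"grip": -1, "linear": [-0.3, 0, 2.6], "dr": [0, 0, 0]}, {"grip": -1, "linear": [-0.4, 0, 3.9], "dr": [0, 0, 0]}, {"grip": -1, "linear": [-0.3, 0, 5.2], "dr": [0, 0, 0]}, {"grip": -1, "linear": [-0.2, 0, 6.4], "dr": [0, 0, 0]}, {"grip": -1, "linear": [0, 0, 7.5], "dr": [0, 0, 0]}, {"grip": -1, "linear": [0.2, 0, 8.4], "dr": [0, 0, 0]}, {"grip": -1, "linear": [0.3, 0, 9.2], "dr": [0, 0, 0]}, {"grip": -1, "linear": [0.3, 0, 9.2], "dr": [0, 0, 0]}]'

```text
time: 8.98
eef_pos: [663.3, -127.1, 115.1]
ee_rot: [1.744, 2.61, -0.001]
wrist_force: [-2.8, 0.4, 6.1]
gripper_width: -0.1
finger_force: 2.8
```

Emit:
send_rows --steps '[{"grip": -1, "linear": [0.1, 0, 0.3], "dr": [0, 0, 0]}, {"grip": -1, "linear": [0.1, 0, 0.6], "dr": [0, 0, 0]}, {"grip": -1, "linear": [0.1, 0, 0.8], "dr": [0, 0, 0]}, {"grip": -1, "linear": [0.1, 0, 0.8], "dr": [0, 0, 0]}]'

```text
time: 9.48
eef_pos: [663.6, -126.2, 109.7]
ee_rot: [1.742, 2.608, 0.001]
wrist_force: [-6.5, 0.8, 12.6]
gripper_width: -0.3
finger_force: 5.5
```

Emit:
send_rows --steps '[{"grip": -1, "linear": [0, 0, 0.3], "dr": [0, 0, 0]}, {"grip": -1, "linear": [0, 0, 0.3], "dr": [0, 0, 0]}, {"grip": -1, "linear": [0, 0, 0.3], "dr": [0, 0, 0]}, {"grip": -1, "linear": [0, 0, 0.3], "dr": [0, 0, 0]}]'

```text
time: 9.98
eef_pos: [664.1, -126.4, 109.3]
ee_rot: [1.741, 2.606, 0.002]
wrist_force: [-8.4, 1.2, 18.9]
gripper_width: -0.5
finger_force: 8.3
```

```bash
python3 - <<'E'
from h import *
o,p,R=tool(); e=p-P; print(o["time"],p,e@xb,e@yb,o["wrist_force"])
for n in ["top","scene"]:
    t=ctrl.get_image(n); t["R"]=np.array(t["R"]);t["t"]=np.array(t["t"])
    if n=="scene": cv2.imwrite("pics/s3.png",t["image"][...,::-1])
    for th in ["bolt_knob","lever_pad","lid_edge","flask","specimen_jar","tape","cassette"]:
        for d in ctrl.spot_point(t,th)[:1]: w=world(t,d["at"]); e=w-P; print(n,th,d["p"],e@xb,e@yb,w)
E
```

```text
9.975 [ 664.07 -126.4   109.31] 0.4339375070795208 -182.47190585347644 [-8.41  1.16 18.85]
top bolt_knob 0.79 -63.1752541885754 -38.973638516798964 [550.36 -18.19 192.15]
top lever_pad 0.84 -0.08265548759918576 -177.00966260319046 [ 661.5  -121.55   85.51]
top lid_edge 0.91 -2.217474074579893 59.42710438336958 [569.    96.05 185.25]
top flask 0.66 172.15831944244388 46.48216444951218 [735.04 150.86  -1.66]
top specimen_jar 0.86 159.51562205888956 -87.35360026743801 [774.61  22.38   1.84]
top tape 0.88 -147.44219832490512 -104.21247450082195 [ 497.5  -110.73    0.95]
top cassette 0.84 -156.93245935164092 64.55004274567946 [424.11  41.54  -3.07]
scene bolt_knob 0.73 -60.0332174065794 -39.71138396973671 [553.55 -17.67 189.55]
scene lever_pad 0.57 0.5700016593079623 -183.59632064917292 [ 664.63 -127.39   86.77]
scene lid_edge 0.58 6.795282502259187 55.94702353258096 [578.65  96.29 180.43]
scene flask 0.92 173.92084666938058 48.437398934677844 [735.92 153.34   1.25]
scene specimen_jar 0.91 163.1334626720278 -92.30130050576106 [779.84  19.2    1.83]
scene tape 0.66 -148.3988029434474 -104.23996510331578 [ 496.63 -111.12   -3.96]
```

View pics/s3.png

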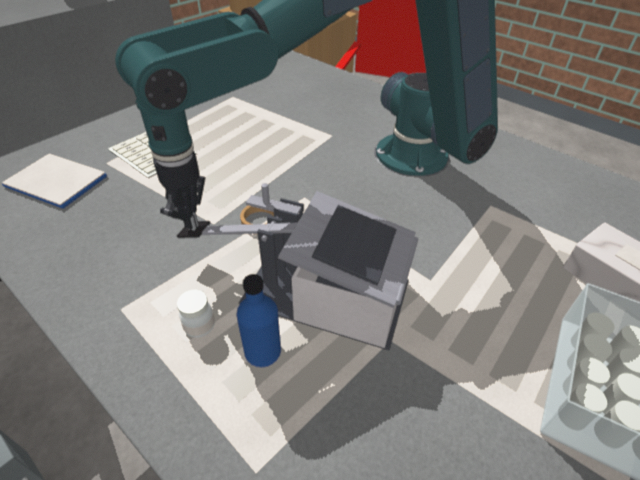

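The picture shows the lid raised (edge near (315,205)), the lever down under the fingers at (190,230) and the bystanders where they were. The lever is at its stop: the pad is at about 86 mm and the lid edge about 45 mm up. I'll hand it in.

```bash
python3 -c "
from bench import ctrl
print(ctrl.job_done())"
```

```text
the job is handed in; nothing more can be done
None
```

I pushed the bolt back to its end stop and pressed the lever down to its stop. The lid stood open when I handed the job in, with the fingers still holding the lever down; the hand-in call did not return a verdict.

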